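Pack the chocolate gift box

TASK

Pack the open gift box: take the small round tin, the jar, the small square truffle carton and the oblong carton of thins from the mat and set each one gently, upright and fully down, into the recess cut to its shape and size. The large tin and the large truffle carton belong to another order and fit no recess: leave them standing where they are.

Things in the scene. Friction and masses are not known exactly. Their poses are not given: they have to be found in the camera images.
- tin: The small round tin: bare aluminium with a cream paper band, 62 mm diameter, 38 mm high, straight sides, about 110 g; stands upright on a 3 mm grey mat. Origin: centre of its underside, z up; yaw is of no matter.
- jar: Small round jar of chocolate spread, dark brown with a brass-coloured screw cap, 48 mm diameter (body and cap alike), 54 mm high, about 140 g; stands upright. Origin: centre of its underside, z up; yaw is of no matter.
- truffles: The small square truffle carton: cream with a kraft lid and a dark ribbon both ways, 50 x 50 mm, 40 mm high, about 100 g; stands upright. Origin: centre of its underside, x and y square to its sides, z up.
- thins: Oblong carton of chocolate thins: cream card with a kraft belly band, 84 mm long (its x), 40 mm wide (its y), 30 mm high, about 90 g; lies flat. Origin: centre of its underside, z up.
- tin_large: The large round tin, same look as the small one but 82 mm diameter, 38 mm high, about 200 g: fits no recess, is to be left alone. Origin: centre of its underside.
- truffles_large: The large square truffle carton, same look as the small one but 70 x 70 mm, 40 mm high, about 200 g: fits no recess, is to be left alone. Origin: centre of its underside, x and y square to its sides.
- fit_tin: Fixed white card fitment, 104 x 104 x 10 mm, one of four (any order) that fill the fixed brown gift box two by two, with one round recess of 74 mm diameter, the larger of the two round ones, 8 mm deep, brown floor. Origin: centre of its underside, below the recess's centre; recess floor 2 mm, card top 10 mm, box's outer wall (218 mm square) 17 mm above the origin. It takes the small tin.
- fit_jar: Fixed white card fitment, 104 x 104 x 10 mm, one of four (any order) that fill the fixed brown gift box two by two, with one round recess of 60 mm diameter, the smaller of the two round ones, 8 mm deep, brown floor. Origin: centre of its underside, below the recess's centre; recess floor 2 mm, card top 10 mm, box's outer wall (218 mm square) 17 mm above the origin. It takes the jar.
- fit_square: Fixed white card fitment, 104 x 104 x 10 mm, one of four (any order) that fill the fixed brown gift box two by two, with one square recess, 62 x 62 mm, sides along its x and y, 8 mm deep, brown floor. Origin: centre of its underside, below the recess's centre; recess floor 2 mm, card top 10 mm, box's outer wall (218 mm square) 17 mm above the origin. It takes the small truffle carton, square to the recess (any quarter turn).
- fit_long: Fixed white card fitment, 104 x 104 x 10 mm, one of four (any order) that fill the fixed brown gift box two by two, with one oblong recess, 96 mm along its x and 52 mm along its y, 8 mm deep, brown floor. Origin: centre of its underside, below the recess's centre; recess floor 2 mm, card top 10 mm, box's outer wall (218 mm square) 17 mm above the origin. It takes the carton of thins, lengthwise (either way round).

How it is judged:
By the outcome, as a careful person would: the job done as asked, in the order asked, and still so for the second after the job is handed in, with the robot touching nothing.
It also fails if it takes over 102 s, if anything falls off the work surface, if the arm or the gripper's body presses on something with over 40 N, if the wrist force passes 120 N, or if a joint passes its speed limit or range.

ROBOT

A 6-joint arm with a two-finger parallel gripper is mounted at the origin on the work surface. World frame = base frame: x ahead of the robot, y to its left, z up, the work surface at z = 0. Lengths are in mm, angles in rad, forces in N, time in s.
With the tool pointing down it reaches from about 400 to 925 mm from the base axis. Payload 12.5 kg.
Tool frame: the origin (TCP) lies midway between the tips of the shut fingers; the grasp point (between the pads) lies 19 mm behind it; z points along the fingers, y is the line along which they close (so a half turn about z gives the same grasp; the last joint's range is limited). The gripper opens to 95 mm and grips with 3 to 60 N. Pads are 20 mm wide; open, the fingers measure 119 mm over their backs; the gripper's body (75 mm by 180 mm) begins 59 mm behind the grasp point.
Start: joints at [-1.291, 0.491, 1.559, -0, 1.092, -0.106], TCP at [235.212, -579.07, 214.661] pointing down, gripper open.
Joint ranges: [-3.1, 3.1], [-0.84, 2.19], [0.05, 2.79], [-1.13, 4.28], [0.06, 2.93], [-2.69, 2.69]. Speed limits (rad/s): [2.22, 2.22, 2.79, 3.14, 3.14, 3.14].

INTERFACE

Orientations are given as [roll, pitch, yaw] about the fixed x, y, z axes, in that order (R = Rz(yaw) Ry(pitch) Rx(roll)).
In Python, from cell import readout, eyes, env gives the robot as it stands.
- The arm moves only by the tool move_arm, never from a script. Its argument "plan" is a list of rows, each a list of 3 entries, a list of its own where there are three numbers: the turn, a rotation vector about the tool's x, y, z in degrees, then the shift along the tool's x, y, z in m, then the gripper command: -1 is shut, 1 is fully open, values between are in proportion. In form: [[[ax, ay, az], [x, y, z], jaw], ...]. A call has 1 to 5 rows; each row is the pose to reach, as a shift and turn from the pose commanded when the call began, along the tool's axes at that moment; what a row does not reach only later rows make up. A row lasts 1/8 s, in which the tool goes at most 62.5 mm and 10.7 degrees, less where a joint would pass 70% of its speed; a pose out of reach is approached as far as the arm can. A call with a gripper value outside its range is refused whole. The fingers move at their own pace and stop on an object; the grip force is fixed at half the most. Time passes only in rows, so rows that repeat a pose let the fingers close. It gives the time, the measured TCP pose, the force, the opening and the grip force at its end, in the units of the state.
- readout.state(): the state, without advancing time (a new reading comes with each control period).
- eyes.read_camera(name): name is "scene" or "top"; returns a dict with "img" (384x512x3 uint8, red, green, blue), "K" (3x3 intrinsics, pixels), "extrinsics" (4x4, takes a point from camera to world coordinates). Camera axes: x right, y up, looking along -z (the intrinsics and any distortion apply to the point x, -y, -z); pixel columns grow to the right and rows downward; lengths in mm; the calibration is good to about 2 mm. A picture is of the moment at which its call begins. There is no depth.
- env.job_done(): hands the job in; it is judged then, once.
Trained networks look in a picture, given as the dict that the camera call returned (one of the last four; its "shot" number tells which), for a name from the list of things; names that differ only in an ending like _2 or _b are one class to them, and where a whole thing is asked for, a point or a joint stands for the part that bears it (a point fixed in the world has none). Each returns a list of dicts, best first, with "score" (0 to 1); they miss things now and then, are a little off and sometimes report something else, mostly with a low value. They report only what shows in the picture. A call takes as long as a camera call.
- eyes.cut_out(picture, name): "mask" (384x512 bool, what is visible of it) and "uv" ([column, row] in pixels, amid what is visible of it).
The state is a dict: "t": time; "joints": joint angles; "qvel": joint speeds; "tau": joint torques, N m; "eef_pos": TCP position; "tcp_rot": TCP orientation; "ft_force": force on the tool from outside, world axes, zero at the start; "moment": the same for the moment, N m; "opening": opening from 0.0 (shut) to 1.0 (fully open); "grip_force": force on a finger pad.
Only numpy, scipy, OpenCV 4.12 (cv2) and the standard library are available. Lean on these libraries where they do the work, as an engineer would, in place of code of your own. Each camera call takes 0.05 s, during which the arm holds its last target. There are 200 camera calls.

## Working session

There is one attempt and no reset: what is moved stays moved. The work goes in short steps, Python scripts to look and compute and a tool call to move; the robot and the scene stay as the last step left them, time stands still between calls to the robot, and variables do not carry over. Pictures are saved under pics/ and viewed, at most 14 in all, crops included, and the job is handed in when it is done.

Besides the shell and the picture viewer there is one more tool, called after "Emit:" in YAML: its name, and indented under it one key for each argument. move_arm: Moves the arm, as the interface text tells. Its arguments: {"type":"object","properties":{"plan":{"type":"array","items":{"type":"array"}}},"required":["plan"]}

```bash
mkdir -p pics; ls; cat > h.py <<'E'
import numpy as np, cv2
from cell import readout, eyes, env
def ray(p,uv):
    uv=np.atleast_2d(np.array(uv,float)); K=np.array(p["K"]); E=np.array(p["extrinsics"])
    d=np.c_[(uv[:,0]-K[0,2])/K[0,0],-(uv[:,1]-K[1,2])/K[1,1],-np.ones(len(uv))]@E[:3,:3].T
    return E[:3,3],d
def at(p,uv,z):
    o,d=ray(p,uv); return o+d*((z-o[2])/d[:,2])[:,None]
def save(p,n): cv2.imwrite(f"pics/{n}.png",cv2.cvtColor(p["img"],cv2.COLOR_RGB2BGR))
E
python3 - <<'E'
from h import *
s=readout.state(); print({k:np.round(v,3) for k,v in s.items()})
for n in("top","scene"):
    p=eyes.read_camera(n); save(p,n+"0"); print(n,[k for k in p],np.round(p["K"],1).tolist(),np.round(p["extrinsics"],3).tolist())
    for o in "tin jar truffles thins tin_large truffles_large fit_tin fit_jar fit_square fit_long".split():
        for c in eyes.cut_out(p,o)[:3]: print(o,round(c["score"],2),np.round(c["uv"],1),c["mask"].sum())
E
```

```text
pics
{'t': np.float64(0.0), 'joints': array([-1.291,  0.492,  1.559,  0.   ,  1.092, -0.106]), 'qvel': array([ 0.003,  0.001,  0.001, -0.001, -0.   , -0.   ]), 'tau': array([ 1.0000e-03, -6.1265e+01, -2.5818e+01,  6.9000e-02,  4.8000e-02,
       -0.0000e+00]), 'eef_pos': array([ 235.119, -578.805,  214.02 ]), 'tcp_rot': array([-3.14 , -0.   ,  0.386]), 'ft_force': array([ 0.924, -1.053,  0.399]), 'moment': array([ 0.044,  0.026, -0.021]), 'grip_force': np.float64(0.0), 'opening': np.float64(1.0)}
top ['img', 'K', 'extrinsics', 'shot'] [[364.6, 0.0, 254.7], [0.0, 364.6, 190.1], [0.0, 0.0, 1.0]] [[0.021, 0.998, -0.06, 464.563], [-1.0, 0.02, -0.016, -4.055], [-0.014, 0.061, 0.998, 868.659], [0.0, 0.0, 0.0, 1.0]]
tin 0.88 [225.1 189.6] 553
jar 0.78 [140.3 128.9] 531
truffles 0.6 [111.1 179.1] 622
thins 0.71 [197.3 138.5] 663
tin_large 0.82 [135.9 231.9] 1226
truffles_large 0.92 [192.1 234.2] 1002
fit_tin 0.79 [389.4 200.7] 1970
fit_jar 0.87 [342.7 167.4] 1951
fit_jar 0.71 [385.8 159.9] 1967
fit_square 0.65 [386.5 159.1] 1975
fit_square 0.29 [225.  190.5] 568
fit_long 0.58 [342.3 204. ] 1925
scene ['img', 'K', 'extrinsics', 'shot'] [[403.3, 0.0, 257.0], [0.0, 403.3, 189.3], [0.0, 0.0, 1.0]] [[-0.757, -0.566, 0.327, 848.771], [0.653, -0.658, 0.375, 389.963], [0.003, 0.498, 0.867, 902.902], [0.0, 0.0, 0.0, 1.0]]
tin 0.79 [275.9 205.7] 538
jar 0.66 [292.7 303.3] 534
truffles 0.75 [352.5 294.6] 685
thins 0.64 [251.5 256.3] 747
thins 0.39 [367.7 241.7] 1111
tin_large 0.76 [368.2 239.3] 1183
truffles_large 0.93 [324.1 200.6] 939
truffles_large 0.6 [273.6 207.7] 631
truffles_large 0.55 [187.4 157.7] 1136
fit_tin 0.84 [190.1 116.1] 1091
fit_jar 0.6 [190.4 156.1] 1186
fit_square 0.63 [163.  136.3] 1151
fit_long 0.91 [215.6 131.2] 1134
```

```bash
python3 - <<'E'
import cv2
a=cv2.imread("pics/top0.png")[100:275,90:440]
cv2.imwrite("pics/top0c.png",cv2.resize(a,None,fx=2.28,fy=2.28,interpolation=cv2.INTER_CUBIC))
E
```

```text
(no output)
```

View pics/top0c.png

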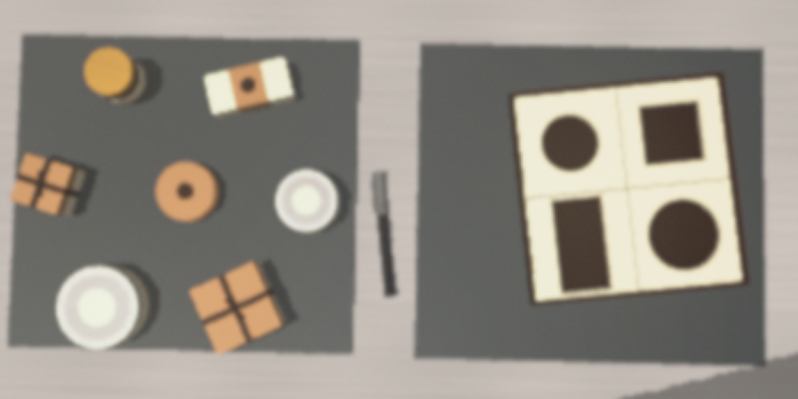

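View pics/scene0.png

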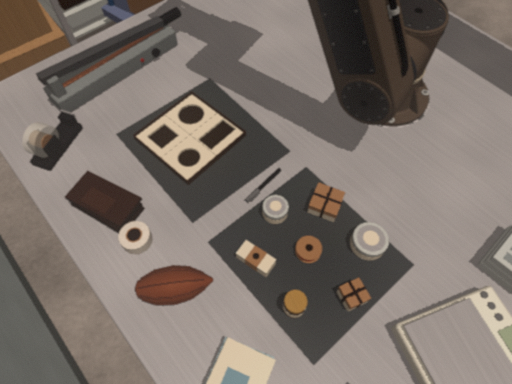

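The top crop shows the left mat. Offsets are (90,100) and the scale is 2.28. On it are the jar at (108,72), the thins at (250,85), the small truffles at (48,183), the small tin at (306,200), the large tin at (97,307), the large truffles at (237,307), and an unlisted brown ring at (185,190). The box on the right mat has its jar recess at upper left, square at upper right, long at lower left and tin at lower right. The scene view agrees with this layout.

```bash
cat >> h.py <<'E'
from scipy.optimize import minimize
T=np.linspace(0,2*np.pi,40,endpoint=False)
SH={"tin":("c",31,38),"jar":("c",24,54),"truffles":("r",25,25,40),"thins":("r",42,20,30),"tin_large":("c",41,38),"truffles_large":("r",35,35,40)}
def proj(p,X):
    E=np.array(p["extrinsics"]);K=np.array(p["K"]);c=(X-E[:3,3])@E[:3,:3]
    return np.c_[K[0,2]-K[0,0]*c[:,0]/c[:,2],K[1,2]+K[1,1]*c[:,1]/c[:,2]]
def pts(n,q,z0):
    s=SH[n]
    b=np.c_[s[1]*np.cos(T),s[1]*np.sin(T)] if s[0]=="c" else np.array([[1,1],[-1,1],[-1,-1],[1,-1]])*[s[1],s[2]]
    c,si=np.cos(q[2]),np.sin(q[2]); b=b@np.array([[c,si],[-si,c]])+q[:2]
    return np.vstack([np.c_[b,np.full(len(b),z)] for z in(z0,z0+s[-1])])
def cost(q,n,pm,z0):
    t=0
    for p,m in pm:
        h=cv2.convexHull(proj(p,pts(n,q,z0)).astype(np.float32))
        a=np.zeros((384*4,512*4),np.uint8); cv2.fillConvexPoly(a,np.round(h*4+1.5).astype(np.int32),1)
        a=cv2.resize(a.astype(np.float32),(512,384),interpolation=cv2.INTER_AREA)
        t+=1-np.minimum(a,m).sum()/np.maximum(a,m).sum()
    return t/len(pm)
def fit(n,pm,z0=3,yaws=(0,)):
    uv=np.argwhere(pm[0][1])[:,::-1].mean(0); x=at(pm[0][0],uv,z0+SH[n][-1]*.8)[0]
    best=None
    for y in yaws:
        q=np.array([x[0],x[1],y]); S=np.vstack([q,q+[6,0,.0],q+[0,6,0],q+[0,0,.2]])
        r=minimize(cost,q,(n,pm,z0),method="Nelder-Mead",options=dict(initial_simplex=S,xatol=.05,fatol=1e-4,maxiter=90))
        if best is None or r.fun<best.fun: best=r
    return best
E
python3 - <<'E'
from h import *
P=[eyes.read_camera("top"),eyes.read_camera("scene")]
for n in ["tin","jar","truffles","thins"]:
    pm=[(p,eyes.cut_out(p,n)[0]["mask"].astype(np.float32)) for p in P]
    ys=(0,) if SH[n][0]=="c" else ((0,.4,.8,1.2) if n=="truffles" else (0,.8,1.6,2.4))
    for k in(pm[:1],pm[1:],pm):
        r=fit(n,k,3,ys); print(n,np.round(r.x[:2],1),np.round(np.degrees(r.x[2]),1),round(r.fun,3))
# box: white card quad and dark recesses
for i,p in enumerate(P):
    m=np.zeros((384,512),bool)
    for o in("fit_tin","fit_jar","fit_square","fit_long"): m|=eyes.cut_out(p,o)[0]["mask"]
    m=cv2.morphologyEx(m.astype(np.uint8),cv2.MORPH_CLOSE,np.ones((5,5)))
    c=max(cv2.findContours(m,0,2)[0],key=cv2.contourArea)
    for z in(10,13,20):
        w=at(p,c[:,0],z)[:,:2].astype(np.float32); print(i,z,"card",cv2.minAreaRect(w))
    g=cv2.cvtColor(p["img"],cv2.COLOR_RGB2GRAY)
    dk=((g<130)&(cv2.erode(cv2.fillPoly(np.zeros_like(m),[c],1),np.ones((3,3)))>0)).astype(np.uint8)
    for d in cv2.findContours(dk,0,2)[0]:
        if cv2.contourArea(d)>80:
            w=at(p,d[:,0],11)[:,:2].astype(np.float32); print("   recess",cv2.minAreaRect(w))
E
```

```text
tin [518.3  79.7] -3.3 0.074
tin [521.4  79.8] 17.0 0.074
tin [519.5  79.3] 0.8 0.084
jar [642.5 278.2] -7.1 0.063
jar [644.5 278.9] 13.2 0.083
jar [643.3 278.6] 5.1 0.08
truffles [529.9 346. ] -16.0 0.05
truffles [530.9 346.8] -15.0 0.077
truffles [530.  346.3] 73.1 0.069
thins [635.2 142.5] -75.2 0.075
thins [626.2 270.9] 27.2 0.426
thins [635.2 142.5] -75.2 0.537
0 10 card ((538.433349609375, -247.95437622070312), (211.9902801513672, 212.42999267578125), 6.6365814208984375)
0 13 card ((538.1752319335938, -247.10223388671875), (211.24961853027344, 211.6877899169922), 6.636582374572754)
0 20 card ((537.5731201171875, -245.11392211914062), (209.52146911621094, 209.9560089111328), 6.636598110198975)
   recess ((493.72613525390625, -306.6796569824219), (68.57731628417969, 66.75559997558594), 45.52274703979492)
   recess ((481.4093322753906, -201.7917938232422), (92.56258392333984, 48.25597381591797), 6.7862677574157715)
   recess ((586.2418212890625, -188.8614501953125), (54.832611083984375, 53.87004089355469), 45.964412689208984)
   recess ((598.5863037109375, -294.09747314453125), (58.48063659667969, 57.92780303955078), 6.86618709564209)
1 10 card ((537.876220703125, -252.843017578125), (213.7329559326172, 208.13156127929688), 6.7330169677734375)
1 13 card ((538.9207153320312, -250.68331909179688), (213.0148162841797, 207.43228149414062), 6.733021259307861)
1 20 card ((541.3580322265625, -245.64395141601562), (211.3392333984375, 205.80059814453125), 6.733031272888184)
   recess ((586.5446166992188, -189.0604248046875), (54.78941345214844, 56.79492950439453), 49.3271484375)
   recess ((597.9176635742188, -294.36322021484375), (61.10956954956055, 59.67923355102539), 6.917041301727295)
   recess ((481.33355712890625, -201.90261840820312), (94.93199920654297, 49.52581024169922), 6.524824619293213)
   recess ((493.6477355957031, -307.0201416015625), (66.334716796875, 71.51849365234375), 49.359764099121094)
```

```bash
cat > go.py <<'E'
import sys
from h import *
# args: waypoints x,y,z,psi_deg ; prints turn about tool z and shift in tool axes for successive calls
s=readout.state(); p=s["eef_pos"]; a=np.degrees(s["tcp_rot"][2])
print("now",np.round(p,1),round(a,2),"rp",np.round(np.degrees(s["tcp_rot"][:2]),2),"F",np.round(s["ft_force"],1),"t",round(s["t"],2),"op",round(s["opening"],3),"gf",round(s["grip_force"],1))
for w in sys.argv[1:]:
    w=np.array([float(v) for v in w.split(",")]); d=w[:3]-p; c,n=np.cos(np.radians(a)),np.sin(np.radians(a))
    t=-((w[3]-a+180)%360-180)
    print("az",round(t,1),"shift",np.round([c*d[0]+n*d[1],n*d[0]-c*d[1],-d[2]],0+1)/1000,"rows",round(np.linalg.norm(d)/62.5,1),round(abs(t)/10.7,1))
    p,a=w[:3],w[3]
E
python3 go.py 349,-316,150,51.7 463,-53,120,51.7 519.5,79.4,70,51.7 519.5,79.4,15,51.7
```

```text
now [ 235.2 -579.1  214.7] 22.1 rp [180.   0.] F [-0.3  0.5 -0.2] t 2.0 op 0.997 gf 0.0
az -29.6 shift [ 0.2044 -0.2009  0.0647] rows 4.7 2.8
az -0.0 shift [ 0.2771 -0.0735  0.03  ] rows 4.6 0.0
az -0.0 shift [ 0.1389 -0.0377  0.05  ] rows 2.4 0.0
az -0.0 shift [0.    0.    0.055] rows 0.9 0.0
```

Emit:
move_arm:
  plan:
    - [[0, 0, -29.6], [0.204, -0.201, 0.065], 1]
    - [[0, 0, -29.6], [0.204, -0.201, 0.065], 1]
    - [[0, 0, -29.6], [0.204, -0.201, 0.065], 1]
    - [[0, 0, -29.6], [0.204, -0.201, 0.065], 1]
    - [[0, 0, -29.6], [0.204, -0.201, 0.065], 1]

```text
t: 2.62
eef_pos: [349.0, -313.8, 149.4]
tcp_rot: [-3.141, -0.0, 0.903]
ft_force: [0.7, -1.1, 0.2]
opening: 1.002
grip_force: 0.0
```

Emit:
move_arm:
  plan:
    - [[0, 0, 0], [0.277, -0.0735, 0.03], 1]
    - [[0, 0, 0], [0.277, -0.0735, 0.03], 1]
    - [[0, 0, 0], [0.277, -0.0735, 0.03], 1]
    - [[0, 0, 0], [0.277, -0.0735, 0.03], 1]
    - [[0, 0, 0], [0.277, -0.0735, 0.03], 1]

```text
t: 3.25
eef_pos: [463.3, -50.7, 119.5]
tcp_rot: [3.141, -0.0, 0.904]
ft_force: [0.3, -1.5, -0.6]
opening: 0.998
grip_force: 0.0
```

```bash
python3 go.py 519.5,79.4,70,51.7 519.5,79.4,15,51.7
```

```text
now [463.3 -50.7 119.5] 51.81 rp [ 1.7998e+02 -1.0000e-02] F [ 0.3 -1.5 -0.6] t 3.25 op 0.998 gf 0.0
az 0.1 shift [ 0.137  -0.0362  0.0495] rows 2.4 0.0
az -0.0 shift [0.    0.    0.055] rows 0.9 0.0
```

Emit:
move_arm:
  plan:
    - [[0, 0, 0], [0.137, -0.036, 0.049], 1]
    - [[0, 0, 0], [0.137, -0.036, 0.049], 1]
    - [[0, 0, 0], [0.137, -0.036, 0.049], 1]
    - [[0, 0, 0], [0.137, -0.036, 0.049], 1]

```text
t: 3.75
eef_pos: [519.2, 78.0, 70.0]
tcp_rot: [-3.141, 0.001, 0.905]
ft_force: [-0.5, -0.1, 0.1]
opening: 1.001
grip_force: 0.0
```

```bash
python3 go.py 519.5,79.4,70,51.7 519.5,79.4,15,51.7; python3 - <<'E'
from h import *
p=eyes.read_camera("scene"); cv2.imwrite("pics/s1.png",cv2.cvtColor(cv2.resize(p["img"][130:330,190:430],None,fx=3,fy=3),cv2.COLOR_RGB2BGR)); print(readout.state()["eef_pos"])
E
```

```text
now [519.2  78.   70. ] 51.85 rp [-1.7996e+02  3.0000e-02] F [-0.5 -0.1  0.1] t 3.75 op 1.001 gf 0.0
az 0.2 shift [ 0.0013 -0.0006 -0.    ] rows 0.0 0.0
az -0.0 shift [0.    0.    0.055] rows 0.9 0.0
[519.01496146  76.97139708  70.39876169]
```

View pics/s1.png

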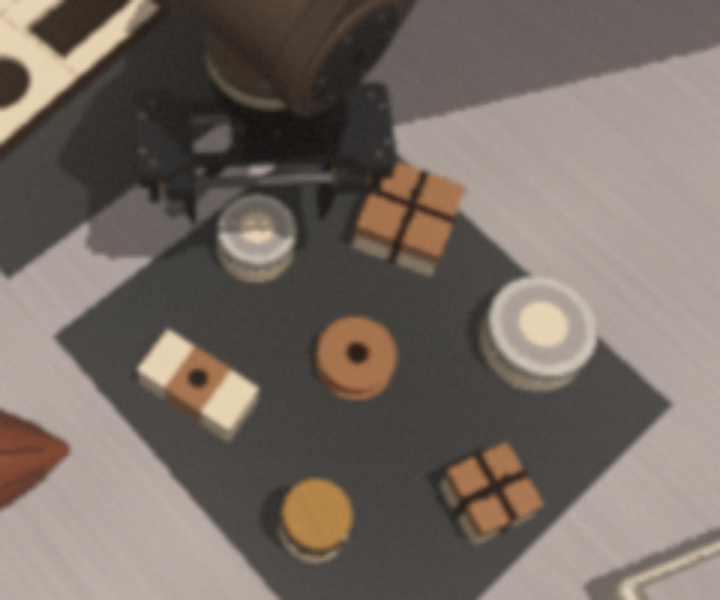

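The fingers straddle the small tin, with tips at (195,210) and (325,205) and the tin at (257,235) in the crop. Nothing else is near them.

Emit:
move_arm:
  plan:
    - [[0, 0, 0], [0.002, -0.001, 0], 1]
    - [[0, 0, 0], [0.002, -0.001, 0.03], 1]
    - [[0, 0, 0], [0.002, -0.001, 0.055], 1]
    - [[0, 0, 0], [0.002, -0.001, 0.055], 1]
    - [[0, 0, 0], [0.002, -0.001, 0.055], 1]

```text
t: 4.42
eef_pos: [520.1, 78.4, 16.6]
tcp_rot: [3.141, -0.001, 0.902]
ft_force: [0.0, 0.1, 0.2]
opening: 0.997
grip_force: 0.0
```

Emit:
move_arm:
  plan:
    - [[0, 0, 0], [0, 0, 0], -1]
    - [[0, 0, 0], [0, 0, 0], -1]
    - [[0, 0, 0], [0, 0, 0], -1]
    - [[0, 0, 0], [0, 0, 0], -1]
    - [[0, 0, 0], [0, 0, 0], -1]

```text
t: 5.05
eef_pos: [519.7, 78.9, 15.8]
tcp_rot: [3.142, -0.0, 0.902]
ft_force: [-0.1, 0.4, 4.0]
opening: 0.649
grip_force: 30.0
```

```bash
python3 go.py 519.5,79.4,75,51.7 510,-70,75,51.7 495,-305.5,75,51.7 494,-305.5,25,51.7
```

```text
now [519.7  78.9  15.8] 51.7 rp [180.  -0.] F [-0.1  0.4  4. ] t 5.05 op 0.649 gf 30.0
az 0.0 shift [ 0.0003 -0.0004 -0.0592] rows 0.9 0.0
az -0.0 shift [-0.1231  0.0851 -0.    ] rows 2.4 0.0
az -0.0 shift [-0.1941  0.1342 -0.    ] rows 3.8 0.0
az -0.0 shift [-0.0006 -0.0008  0.05  ] rows 0.8 0.0
```

Emit:
move_arm:
  plan:
    - [[0, 0, 0], [0, 0, -0.03], -1]
    - [[0, 0, 0], [0, 0, -0.06], -1]
    - [[0, 0, 0], [-0.04, 0.028, -0.06], -1]
    - [[0, 0, 0], [-0.08, 0.057, -0.06], -1]
    - [[0, 0, 0], [-0.123, 0.085, -0.06], -1]

```text
t: 5.68
eef_pos: [510.1, -71.7, 75.6]
tcp_rot: [3.141, -0.0, 0.903]
ft_force: [-0.0, -0.0, -1.2]
opening: 0.648
grip_force: 30.0
```

Emit:
move_arm:
  plan:
    - [[0, 0, 0], [-0.05, 0.034, 0], -1]
    - [[0, 0, 0], [-0.1, 0.069, 0], -1]
    - [[0, 0, 0], [-0.15, 0.104, 0], -1]
    - [[0, 0, 0], [-0.194, 0.134, 0], -1]
    - [[0, 0, 0], [-0.194, 0.134, 0], -1]

```text
t: 6.3
eef_pos: [494.5, -309.0, 75.2]
tcp_rot: [3.141, 0.0, 0.898]
ft_force: [0.5, 1.5, -0.7]
opening: 0.646
grip_force: 30.0
```

```bash
python3 - <<'E'
from h import *
ps=[eyes.read_camera(n) for n in("top","scene")]
p=ps[1];cv2.imwrite("pics/s2.png",cv2.cvtColor(cv2.resize(p["img"][60:210,90:290],None,fx=4,fy=4),cv2.COLOR_RGB2BGR))
for p in ps:
  for c in eyes.cut_out(p,"tin")[:1]: print(c["score"],c["uv"],c["mask"].sum())
E
python3 go.py 494,-305.8,30,51.7 494,-305.8,18,51.7
```

```text
0.77 [394.4, 195.7] 251
0.75 [189.0, 95.4] 540
now [ 495.  -304.5   75.5] 51.75 rp [-179.95   -0.  ] F [ 0.2  0.4 -0.7] t 6.5 op 0.649 gf 30.0
az 0.1 shift [-0.0016  0.      0.0455] rows 0.7 0.0
az -0.0 shift [0.    0.    0.012] rows 0.2 0.0
```

View pics/s2.png

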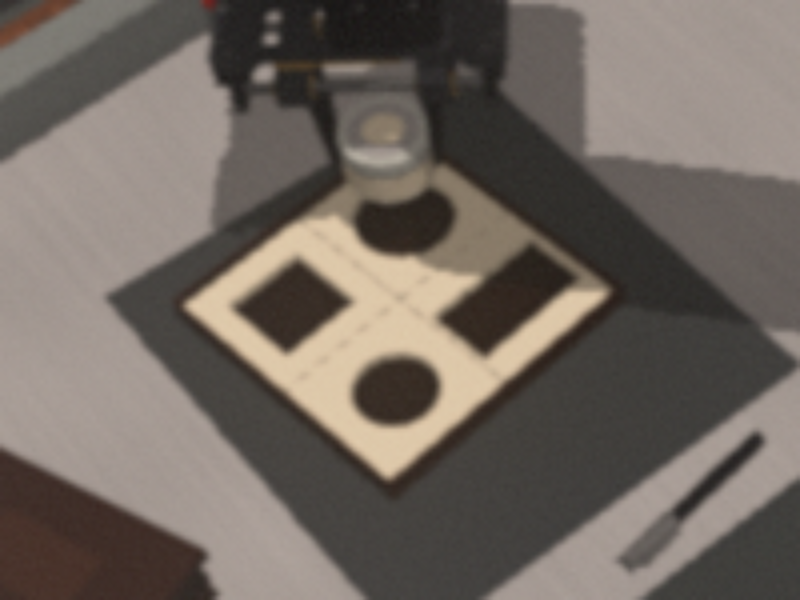

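The tin hangs upright at (388,150), just behind and above its recess at (405,218). That is the offset I'd expect at this height.

Emit:
move_arm:
  plan:
    - [[0, 0, 0], [-0.001, 0, 0.025], -1]
    - [[0, 0, 0], [-0.001, 0, 0.045], -1]
    - [[0, 0, 0], [-0.001, 0, 0.05], -1]
    - [[0, 0, 0], [-0.001, 0, 0.053], -1]
    - [[0, 0, 0], [-0.001, 0, 0.054], -1]

```text
t: 7.12
eef_pos: [494.8, -306.3, 22.2]
tcp_rot: [3.141, 0.0, 0.903]
ft_force: [-1.2, 0.0, -1.5]
opening: 0.647
grip_force: 30.0
```

Emit:
move_arm:
  plan:
    - [[0, 0, 0], [0, 0, 0.001], -1]
    - [[0, 0, 0], [0, 0, 0.002], -1]
    - [[0, 0, 0], [0, 0, 0.003], -1]
    - [[0, 0, 0], [0, 0, 0.003], -1]

```text
t: 7.62
eef_pos: [494.7, -306.5, 20.7]
tcp_rot: [3.14, 0.0, 0.902]
ft_force: [-4.8, 3.4, 20.7]
opening: 0.646
grip_force: 30.0
```

```bash
python3 go.py
```

```text
now [ 494.7 -306.5   20.7] 51.71 rp [179.91   0.  ] F [-4.8  3.4 20.7] t 7.62 op 0.646 gf 30.0
```

Contact puts the tin's underside at z≈8, which is the recess floor if the box has a 3 mm board. The card top would be at 16.

Emit:
move_arm:
  plan:
    - [[0, 0, 0], [0, 0, -0.002], -1]
    - [[0, 0, 0], [0, 0, -0.002], 0.5]
    - [[0, 0, 0], [0, 0, -0.002], 0.5]
    - [[0, 0, 0], [0, 0, -0.002], 0.5]

```text
t: 8.12
eef_pos: [494.4, -306.4, 20.5]
tcp_rot: [-3.141, 0.0, 0.902]
ft_force: [0.3, -0.1, -1.1]
opening: 0.747
grip_force: 0.0
```

Emit:
move_arm:
  plan:
    - [[0, 0, 0], [0, 0, -0.02], 0.5]
    - [[0, 0, 0], [0, 0, -0.06], 0.5]
    - [[0, 0, 0], [0, 0, -0.08], 1]

```text
t: 8.5
eef_pos: [494.8, -306.7, 102.3]
tcp_rot: [3.14, 0.0, 0.902]
ft_force: [0.0, 0.5, -0.4]
opening: 0.809
grip_force: 0.0
```

```bash
python3 go.py 545,-110,100,51.7 600,84,100,51.7 643.3,278.5,80,51.7 643.3,278.5,16,51.7
```

```text
now [ 494.8 -306.7  102.3] 51.71 rp [179.9   0. ] F [ 0.   0.5 -0.4] t 8.5 op 0.809 gf 0.0
az 0.0 shift [ 0.1855 -0.0825  0.0023] rows 3.2 0.0
az -0.0 shift [ 0.1863 -0.0771 -0.    ] rows 3.2 0.0
az -0.0 shift [ 0.1795 -0.0866  0.02  ] rows 3.2 0.0
az -0.0 shift [0.    0.    0.064] rows 1.0 0.0
```

Emit:
move_arm:
  plan:
    - [[0, 0, 0], [0.055, -0.024, 0.002], 1]
    - [[0, 0, 0], [0.11, -0.048, 0.002], 1]
    - [[0, 0, 0], [0.165, -0.072, 0.002], 1]
    - [[0, 0, 0], [0.22, -0.095, 0.002], 1]
    - [[0, 0, 0], [0.275, -0.118, 0.002], 1]

```text
t: 9.12
eef_pos: [572.6, -15.6, 98.6]
tcp_rot: [3.141, 0.0, 0.902]
ft_force: [0.4, -1.4, -0.6]
opening: 0.997
grip_force: 0.0
```

Emit:
move_arm:
  plan:
    - [[0, 0, 0], [0.055, -0.025, 0], 1]
    - [[0, 0, 0], [0.11, -0.05, 0], 1]
    - [[0, 0, 0], [0.165, -0.075, 0], 1]
    - [[0, 0, 0], [0.22, -0.1, 0], 1]
    - [[0, 0, 0], [0.276, -0.128, 0], 1]

```text
t: 9.75
eef_pos: [643.1, 280.3, 98.4]
tcp_rot: [3.142, 0.0, 0.902]
ft_force: [1.3, -1.5, -0.7]
opening: 0.996
grip_force: 0.0
```

```bash
python3 - <<'E'
from h import *
P=[eyes.read_camera(n) for n in("top","scene")]
p=P[1];cv2.imwrite("pics/s3.png",cv2.cvtColor(cv2.resize(p["img"][60:210,90:290],None,fx=4,fy=4),cv2.COLOR_RGB2BGR))
pm=[(p,eyes.cut_out(p,"tin")[0]["mask"].astype(np.float32)) for p in P]
for k in (pm[:1],pm[1:],pm): r=fit("tin",k,8); print(r.x[:2],r.fun)
E
python3 go.py 643.3,278.5,80,51.7 643.3,278.5,16,51.7
```

```text
[ 493.37820148 -307.87334761] 0.057037949562072754
[ 497.69588444 -306.07443642] 0.09714847803115845
[ 494.83815477 -307.8467886 ] 0.09954029321670532
now [642.3 279.4  97.8] 51.83 rp [-1.7998e+02  6.0000e-02] F [0.1 0.2 0.4] t 9.95 op 0.999 gf 0.0
az 0.1 shift [-0.0001  0.0013  0.0178] rows 0.3 0.0
az -0.0 shift [0.    0.    0.064] rows 1.0 0.0
```

View pics/s3.png

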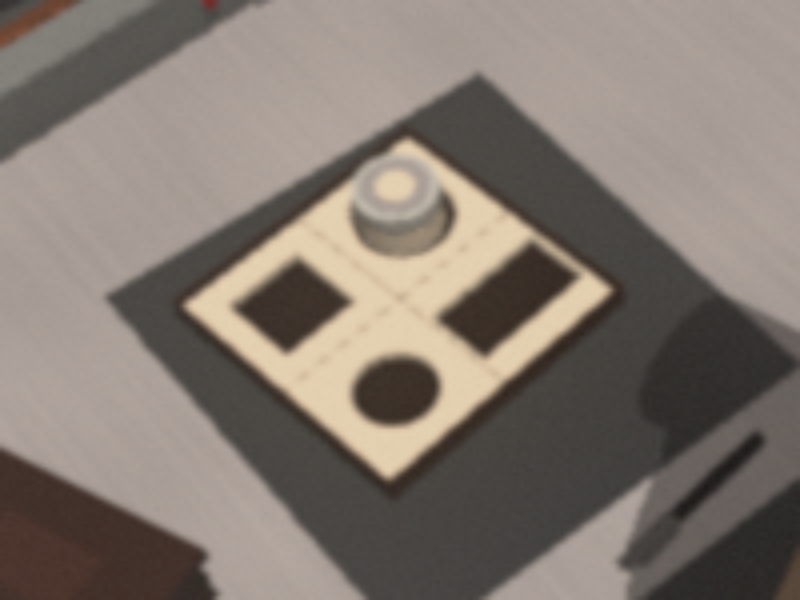

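The tin at (400,200) sits inside its recess, level, with a sliver of floor showing at the right edge.

Emit:
move_arm:
  plan:
    - [[0, 0, 0], [0, 0.001, 0.02], 1]
    - [[0, 0, 0], [0, 0.001, 0.05], 1]
    - [[0, 0, 0], [0, 0.001, 0.075], 1]
    - [[0, 0, 0], [0, 0.001, 0.082], 1]
    - [[0, 0, 0], [0, 0.001, 0.082], 1]

```text
t: 10.58
eef_pos: [643.6, 276.8, 16.2]
tcp_rot: [-3.141, 0.001, 0.901]
ft_force: [0.5, 0.2, 0.5]
opening: 1.004
grip_force: 0.0
```

Emit:
move_arm:
  plan:
    - [[0, 0, 0], [0, 0, 0], -1]
    - [[0, 0, 0], [0, 0, 0], -1]
    - [[0, 0, 0], [0, 0, 0], -1]
    - [[0, 0, 0], [0, 0, 0], -1]
    - [[0, 0, 0], [0, 0, 0], -1]

```text
t: 11.2
eef_pos: [643.6, 277.8, 16.7]
tcp_rot: [3.141, 0.0, 0.902]
ft_force: [-1.0, -0.1, 0.2]
opening: 0.53
grip_force: 0.8
```

```bash
python3 go.py 643.3,278.5,95,51.7 615,45,95,51.7 586,-189.6,95,51.7
```

```text
now [643.6 277.8  16.7] 51.7 rp [179.99   0.  ] F [-1.  -0.1  0.2] t 11.2 op 0.53 gf 0.8
az 0.0 shift [ 0.0004 -0.0007 -0.0783] rows 1.3 0.0
az -0.0 shift [-0.2008  0.1225 -0.    ] rows 3.8 0.0
az -0.0 shift [-0.2021  0.1226 -0.    ] rows 3.8 0.0
```

Emit:
move_arm:
  plan:
    - [[0, 0, 0], [0, 0, 0], -1]
    - [[0, 0, 0], [0, 0, 0], -1]
    - [[0, 0, 0], [0, 0, 0], -1]
    - [[0, 0, 0], [0, 0, -0.03], -1]
    - [[0, 0, 0], [0, 0, -0.078], -1]

```text
t: 11.82
eef_pos: [642.8, 277.3, 93.5]
tcp_rot: [-3.14, 0.003, 0.902]
ft_force: [0.8, 0.7, -0.8]
opening: 0.501
grip_force: 30.0
```

Emit:
move_arm:
  plan:
    - [[0, 0, 0], [-0.03, 0.018, 0], -1]
    - [[0, 0, 0], [-0.075, 0.046, 0], -1]
    - [[0, 0, 0], [-0.12, 0.073, 0], -1]
    - [[0, 0, 0], [-0.16, 0.098, 0], -1]
    - [[0, 0, 0], [-0.2, 0.122, 0], -1]

```text
t: 12.45
eef_pos: [615.1, 43.5, 94.5]
tcp_rot: [3.142, 0.0, 0.902]
ft_force: [0.6, -0.4, -1.7]
opening: 0.501
grip_force: 30.0
```

Emit:
move_arm:
  plan:
    - [[0, 0, 0], [-0.045, 0.027, 0], -1]
    - [[0, 0, 0], [-0.09, 0.055, 0], -1]
    - [[0, 0, 0], [-0.135, 0.083, 0], -1]
    - [[0, 0, 0], [-0.18, 0.11, 0], -1]
    - [[0, 0, 0], [-0.2, 0.123, 0], -1]

```text
t: 13.08
eef_pos: [587.4, -190.5, 94.4]
tcp_rot: [-3.142, 0.0, 0.9]
ft_force: [0.2, 0.3, -2.3]
opening: 0.505
grip_force: 30.0
```

```bash
python3 - <<'E'
from h import *
P=[eyes.read_camera(n) for n in("top","scene")]
p=P[1];cv2.imwrite("pics/s4.png",cv2.cvtColor(cv2.resize(p["img"][60:210,90:290],None,fx=4,fy=4),cv2.COLOR_RGB2BGR))
for p in P: 
  c=eyes.cut_out(p,"jar")
  if c: r=fit("jar",[(p,c[0]["mask"].astype(np.float32))],81); print(c[0]["score"],r.x[:2],r.fun)
E
python3 go.py 586,-189.6,24,51.7
```

```text
0.78 [ 590.32607607 -192.31137219] 0.23919308185577393
now [ 587.9 -187.5   94.4] 51.68 rp [-179.97    0.  ] F [-0.2  0.  -1.9] t 13.28 op 0.502 gf 30.0
az -0.0 shift [-0.0029 -0.0002  0.0704] rows 1.1 0.0
```

View pics/s4.png

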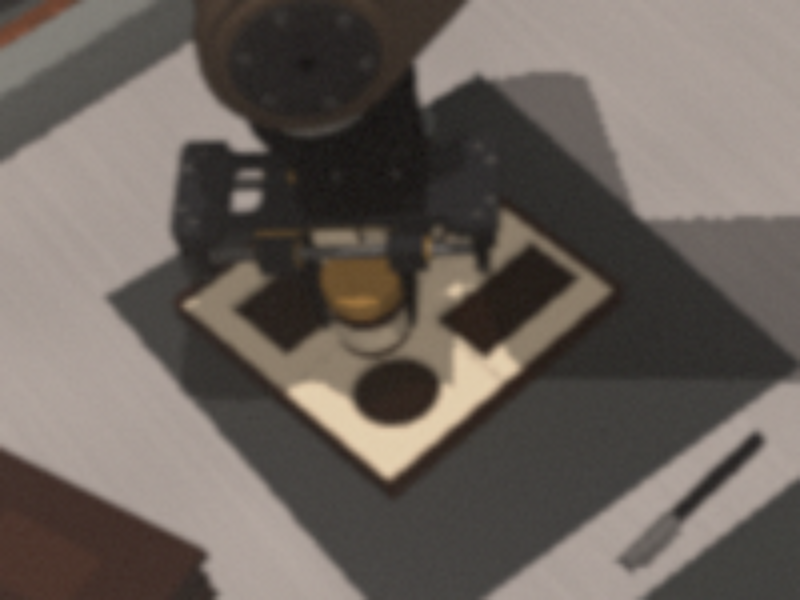

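The jar hangs upright at (368,310), in line with its recess at (398,392).

Emit:
move_arm:
  plan:
    - [[0, 0, 0], [-0.003, 0, 0.025], -1]
    - [[0, 0, 0], [-0.003, 0, 0.055], -1]
    - [[0, 0, 0], [-0.003, 0, 0.066], -1]
    - [[0, 0, 0], [-0.003, 0, 0.069], -1]
    - [[0, 0, 0], [-0.003, 0, 0.07], -1]

```text
t: 13.9
eef_pos: [586.7, -190.1, 25.3]
tcp_rot: [3.141, -0.0, 0.903]
ft_force: [-1.2, -0.7, -1.2]
opening: 0.505
grip_force: 30.0
```

Emit:
move_arm:
  plan:
    - [[0, 0, 0], [0, 0, 0.001], -1]
    - [[0, 0, 0], [0, 0, 0.002], -1]
    - [[0, 0, 0], [0, 0, 0.003], -1]
    - [[0, 0, 0], [0, 0, 0.003], -1]

```text
t: 14.4
eef_pos: [586.1, -190.4, 21.6]
tcp_rot: [3.142, 0.0, 0.902]
ft_force: [0.3, -0.1, -1.8]
opening: 0.504
grip_force: 30.0
```

Emit:
move_arm:
  plan:
    - [[0, 0, 0], [0, 0, 0.001], -1]
    - [[0, 0, 0], [0, 0, 0.001], -1]

```text
t: 14.65
eef_pos: [586.2, -190.5, 21.6]
tcp_rot: [3.141, -0.0, 0.902]
ft_force: [-1.9, 1.1, 8.4]
opening: 0.502
grip_force: 30.0
```

Emit:
move_arm:
  plan:
    - [[0, 0, 0], [0, 0, -0.001], 0.2]
    - [[0, 0, 0], [0, 0, -0.001], 0.2]
    - [[0, 0, 0], [0, 0, -0.001], 0.2]

```text
t: 15.02
eef_pos: [586.2, -190.4, 21.5]
tcp_rot: [3.142, 0.0, 0.902]
ft_force: [-0.8, 0.3, -0.3]
opening: 0.6
grip_force: 0.0
```

Emit:
move_arm:
  plan:
    - [[0, 0, 0], [0, 0, -0.02], 0.2]
    - [[0, 0, 0], [0, 0, -0.06], 0.2]
    - [[0, 0, 0], [0, 0, -0.085], 1]

```text
t: 15.4
eef_pos: [586.5, -190.5, 108.1]
tcp_rot: [3.14, -0.0, 0.902]
ft_force: [-0.6, 0.0, 1.0]
opening: 0.656
grip_force: 0.0
```

```bash
python3 go.py 565,80,105,74.5 530.2,346.3,90,74.5
```

```text
now [ 586.5 -190.5  108.1] 51.7 rp [ 1.7993e+02 -1.0000e-02] F [-0.6  0.   1. ] t 15.4 op 0.656 gf 0.0
az -22.8 shift [ 0.199  -0.1845  0.0031] rows 4.3 2.1
az -0.0 shift [ 0.2473 -0.1047  0.015 ] rows 4.3 0.0
```

Emit:
move_arm:
  plan:
    - [[0, 0, -4.5], [0.04, -0.037, 0], 1]
    - [[0, 0, -9], [0.08, -0.074, 0], 1]
    - [[0, 0, -13.5], [0.12, -0.11, 0], 1]
    - [[0, 0, -18], [0.16, -0.147, 0], 1]
    - [[0, 0, -22.8], [0.199, -0.184, 0.003], 1]

```text
t: 16.02
eef_pos: [565.0, 81.5, 103.7]
tcp_rot: [3.141, -0.0, 1.303]
ft_force: [0.7, 0.6, -0.1]
opening: 1.001
grip_force: 0.0
```

Emit:
move_arm:
  plan:
    - [[0, 0, 0], [0.055, -0.023, 0], 1]
    - [[0, 0, 0], [0.11, -0.046, 0], 1]
    - [[0, 0, 0], [0.165, -0.07, 0.005], 1]
    - [[0, 0, 0], [0.22, -0.093, 0.01], 1]
    - [[0, 0, 0], [0.247, -0.105, 0.015], 1]

```text
t: 16.65
eef_pos: [529.0, 348.8, 88.3]
tcp_rot: [3.141, -0.0, 1.303]
ft_force: [0.9, -0.8, 0.4]
opening: 0.999
grip_force: 0.0
```

```bash
python3 - <<'E'
from h import *
P=[eyes.read_camera(n) for n in("top","scene")]
a=P[0]["img"];cv2.imwrite("pics/t5.png",cv2.cvtColor(cv2.resize(a[100:275,90:440],None,fx=2.28,fy=2.28),cv2.COLOR_RGB2BGR))
E
python3 go.py 530.2,346.3,16,74.5
```

```text
now [528.8 348.6  87.8] 74.69 rp [-1.7997e+02  2.0000e-02] F [-0.2 -0.1  1.1] t 16.75 op 1.004 gf 0.0
az 0.2 shift [-0.0018  0.002   0.0718] rows 1.1 0.0
```

View pics/t5.png

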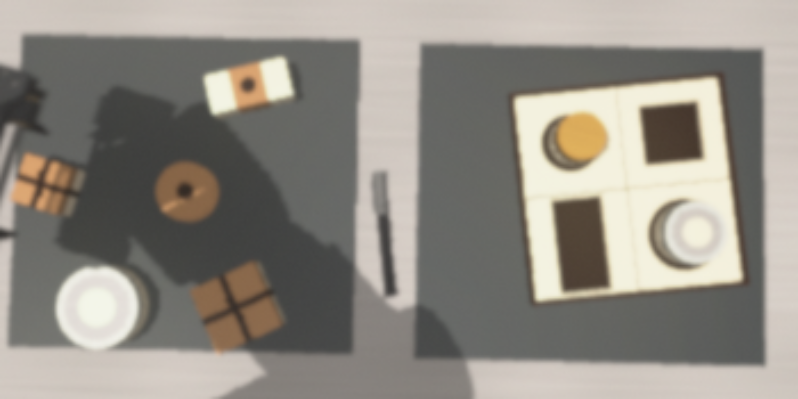

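The jar at (580,137) and the tin at (693,233) are in their recesses. The fingers straddle the small truffles at (48,183).

Emit:
move_arm:
  plan:
    - [[0, 0, 0], [0, 0.001, 0.02], 1]
    - [[0, 0, 0], [0, 0.001, 0.05], 1]
    - [[0, 0, 0], [0, 0.001, 0.068], 1]
    - [[0, 0, 0], [0, 0.001, 0.072], 1]
    - [[0, 0, 0], [0, 0.001, 0.072], 1]

```text
t: 17.38
eef_pos: [531.2, 345.5, 17.0]
tcp_rot: [3.141, -0.0, 1.3]
ft_force: [0.2, -0.1, 0.1]
opening: 0.999
grip_force: 0.0
```

Emit:
move_arm:
  plan:
    - [[0, 0, 0], [0, 0, 0], -1]
    - [[0, 0, 0], [0, 0, 0], -1]
    - [[0, 0, 0], [0, 0, 0], -1]
    - [[0, 0, 0], [0, 0, 0], -1]
    - [[0, 0, 0], [0, 0, 0], -1]

```text
t: 18.0
eef_pos: [530.8, 345.7, 16.6]
tcp_rot: [3.142, 0.0, 1.3]
ft_force: [-2.5, 0.5, 1.5]
opening: 0.531
grip_force: 0.6
```

Emit:
move_arm:
  plan:
    - [[0, 0, 0], [0, 0, 0], -1]
    - [[0, 0, 0], [0, 0, 0], -1]

```text
t: 18.25
eef_pos: [530.8, 345.7, 16.6]
tcp_rot: [3.142, 0.0, 1.3]
ft_force: [-0.7, -0.1, 0.8]
opening: 0.522
grip_force: 29.9
```

```bash
python3 go.py 530.2,346.3,105,74.5 560,40,105,96.7 597.8,-293.6,105,96.7
```

```text
now [530.8 345.7  16.6] 74.51 rp [180.   0.] F [-0.7 -0.1  0.8] t 18.25 op 0.522 gf 29.9
az 0.0 shift [ 0.0004 -0.0008 -0.0884] rows 1.4 0.0
az -22.2 shift [-0.2872  0.1106 -0.    ] rows 4.9 2.1
az -0.0 shift [-0.3357 -0.0014 -0.    ] rows 5.4 0.0
```

Emit:
move_arm:
  plan:
    - [[0, 0, 0], [0, 0, -0.03], -1]
    - [[0, 0, 0], [0, 0, -0.08], -1]
    - [[0, 0, 0], [0, 0, -0.088], -1]
    - [[0, 0, -4], [-0.03, 0.012, -0.088], -1]
    - [[0, 0, -9], [-0.08, 0.031, -0.088], -1]

```text
t: 18.88
eef_pos: [538.8, 260.2, 103.7]
tcp_rot: [-3.141, 0.0, 1.462]
ft_force: [0.9, 0.3, -1.7]
opening: 0.528
grip_force: 29.9
```

```bash
python3 go.py 560,40,105,96.7 585,-160,105,96.7 597.8,-293.6,105,96.7
```

```text
now [538.8 260.2 103.7] 83.79 rp [-1.7997e+02  2.0000e-02] F [ 0.9  0.3 -1.7] t 18.88 op 0.528 gf 29.9
az -12.9 shift [-0.2166  0.0449 -0.0013] rows 3.5 1.2
az -0.0 shift [-0.2016  0.0015 -0.    ] rows 3.2 0.0
az -0.0 shift [-0.1342 -0.0029 -0.    ] rows 2.1 0.0
```

Emit:
move_arm:
  plan:
    - [[0, 0, -3], [-0.045, 0.009, 0], -1]
    - [[0, 0, -6], [-0.09, 0.018, 0], -1]
    - [[0, 0, -9], [-0.135, 0.028, 0], -1]
    - [[0, 0, -12], [-0.18, 0.037, 0], -1]
    - [[0, 0, -12.9], [-0.217, 0.045, -0.001], -1]

```text
t: 19.5
eef_pos: [559.1, 37.8, 104.7]
tcp_rot: [-3.14, -0.0, 1.683]
ft_force: [0.3, 0.6, -0.7]
opening: 0.528
grip_force: 29.9
```

Emit:
move_arm:
  plan:
    - [[0, 0, 0], [-0.05, 0, 0], -1]
    - [[0, 0, 0], [-0.1, 0.001, 0], -1]
    - [[0, 0, 0], [-0.15, 0.001, 0], -1]
    - [[0, 0, 0], [-0.2, 0.001, 0], -1]
    - [[0, 0, 0], [-0.24, 0.001, 0], -1]

```text
t: 20.12
eef_pos: [586.9, -200.7, 104.6]
tcp_rot: [-3.14, -0.001, 1.682]
ft_force: [-0.4, -0.4, -1.6]
opening: 0.526
grip_force: 29.9
```

```bash
python3 go.py 597.8,-293.6,105,96.7 597.8,-293.6,24,96.7
```

```text
now [ 586.9 -200.7  104.6] 96.36 rp [-1.7994e+02 -3.0000e-02] F [-0.4 -0.4 -1.6] t 20.12 op 0.526 gf 29.9
az -0.3 shift [-0.0935  0.0006 -0.0004] rows 1.5 0.0
az -0.0 shift [0.    0.    0.081] rows 1.3 0.0
```

Emit:
move_arm:
  plan:
    - [[0, 0, 0], [-0.05, 0, 0], -1]
    - [[0, 0, 0], [-0.09, 0.001, 0], -1]
    - [[0, 0, 0], [-0.0935, 0.001, 0], -1]
    - [[0, 0, 0], [-0.0935, 0.001, 0], -1]

```text
t: 20.62
eef_pos: [598.2, -291.1, 104.7]
tcp_rot: [-3.14, -0.001, 1.682]
ft_force: [-0.3, 0.1, -0.9]
opening: 0.525
grip_force: 29.9
```

```bash
python3 - <<'E'
from h import *
P=[eyes.read_camera(n) for n in("top","scene")]
p=P[1];cv2.imwrite("pics/s6.png",cv2.cvtColor(cv2.resize(p["img"][60:210,90:290],None,fx=4,fy=4),cv2.COLOR_RGB2BGR))
E
python3 go.py 597.8,-293.6,24,96.7
```

```text
now [ 598.5 -290.4  105.3] 96.45 rp [-1.7996e+02 -4.0000e-02] F [ 0.8  0.6 -1.3] t 20.73 op 0.522 gf 29.9
az -0.2 shift [-0.0031 -0.0011  0.0813] rows 1.3 0.0
```

View pics/s6.png

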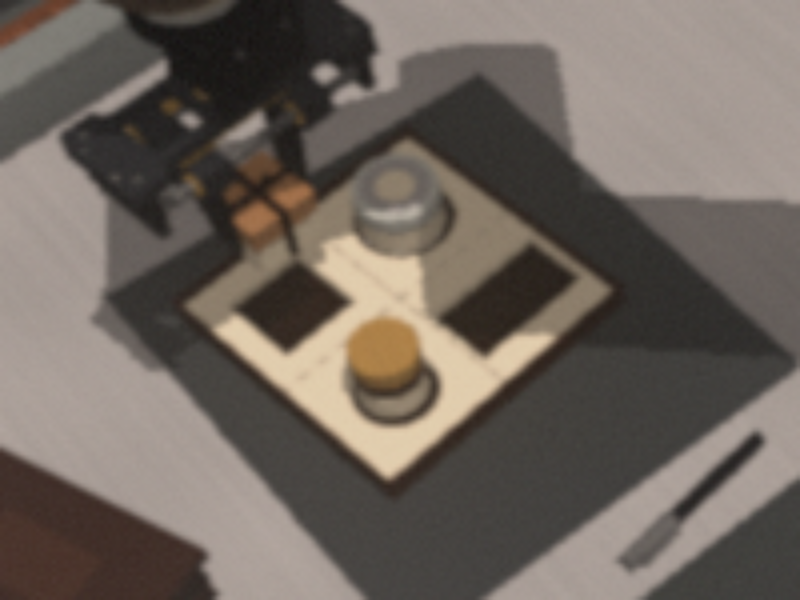

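The carton hangs level at (270,205), square to its recess at (293,305). The jar and tin are seated.

Emit:
move_arm:
  plan:
    - [[0, 0, 0], [-0.003, -0.001, 0.03], -1]
    - [[0, 0, 0], [-0.003, -0.001, 0.065], -1]
    - [[0, 0, 0], [-0.003, -0.001, 0.077], -1]
    - [[0, 0, 0], [-0.003, -0.001, 0.08], -1]
    - [[0, 0, 0], [-0.003, -0.001, 0.08], -1]

```text
t: 21.35
eef_pos: [598.5, -294.7, 26.6]
tcp_rot: [3.141, 0.001, 1.683]
ft_force: [0.1, -0.3, -0.4]
opening: 0.521
grip_force: 29.9
```

Emit:
move_arm:
  plan:
    - [[0, 0, 0], [0, 0, 0.001], -1]
    - [[0, 0, 0], [0, 0, 0.002], -1]
    - [[0, 0, 0], [0, 0, 0.003], -1]
    - [[0, 0, 0], [0, 0, 0.003], -1]

```text
t: 21.85
eef_pos: [598.0, -294.7, 22.6]
tcp_rot: [3.142, 0.0, 1.683]
ft_force: [0.2, -0.1, -1.1]
opening: 0.525
grip_force: 29.9
```

Emit:
move_arm:
  plan:
    - [[0, 0, 0], [0, 0, 0.001], -1]
    - [[0, 0, 0], [0, 0, 0.001], -1]

```text
t: 22.1
eef_pos: [598.1, -294.7, 21.6]
tcp_rot: [3.142, 0.0, 1.683]
ft_force: [-0.3, -0.0, -0.3]
opening: 0.524
grip_force: 29.9
```

Emit:
move_arm:
  plan:
    - [[0, 0, 0], [0, 0, 0.001], -1]
    - [[0, 0, 0], [0, 0, 0.001], -1]

```text
t: 22.35
eef_pos: [598.1, -294.8, 21.6]
tcp_rot: [3.141, 0.0, 1.683]
ft_force: [-3.1, 0.7, 9.1]
opening: 0.524
grip_force: 29.9
```

Seated at floor height.

Emit:
move_arm:
  plan:
    - [[0, 0, 0], [0, 0, -0.001], 0.24]
    - [[0, 0, 0], [0, 0, -0.001], 0.24]
    - [[0, 0, 0], [0, 0, -0.001], 0.24]

```text
t: 22.72
eef_pos: [598.0, -294.7, 21.5]
tcp_rot: [-3.142, 0.0, 1.683]
ft_force: [0.7, 0.5, 0.7]
opening: 0.621
grip_force: 0.0
```

Emit:
move_arm:
  plan:
    - [[0, 0, 0], [0, 0, -0.02], 0.24]
    - [[0, 0, 0], [0, 0, -0.06], 0.24]
    - [[0, 0, 0], [0, 0, -0.085], 1]

```text
t: 23.1
eef_pos: [598.6, -295.0, 109.8]
tcp_rot: [3.14, 0.002, 1.683]
ft_force: [0.2, -0.3, 0.1]
opening: 0.68
grip_force: 0.0
```

```bash
python3 go.py 615,-75,105,104.8 635.2,142.5,85,104.8
```

```text
now [ 598.6 -295.   109.8] 96.41 rp [1.7988e+02 1.0000e-01] F [ 0.2 -0.3  0.1] t 23.1 op 0.68 gf 0.0
az -8.4 shift [0.2168 0.0409 0.0048] rows 3.5 0.8
az -0.0 shift [0.2051 0.0751 0.02  ] rows 3.5 0.0
```

Emit:
move_arm:
  plan:
    - [[0, 0, -2], [0.045, 0.009, 0], 1]
    - [[0, 0, -4], [0.09, 0.017, 0], 1]
    - [[0, 0, -6], [0.135, 0.026, 0], 1]
    - [[0, 0, -8], [0.18, 0.034, 0], 1]
    - [[0, 0, -8.4], [0.217, 0.041, 0.005], 1]

```text
t: 23.72
eef_pos: [615.0, -72.9, 103.4]
tcp_rot: [3.14, 0.001, 1.83]
ft_force: [0.7, 0.1, -0.6]
opening: 0.995
grip_force: 0.0
```

Emit:
move_arm:
  plan:
    - [[0, 0, 0], [0.055, 0.02, 0], 1]
    - [[0, 0, 0], [0.11, 0.04, 0.01], 1]
    - [[0, 0, 0], [0.165, 0.06, 0.02], 1]
    - [[0, 0, 0], [0.205, 0.075, 0.02], 1]
    - [[0, 0, 0], [0.205, 0.075, 0.02], 1]

```text
t: 24.35
eef_pos: [634.8, 145.8, 82.7]
tcp_rot: [3.14, 0.0, 1.833]
ft_force: [-0.3, 0.1, -0.4]
opening: 0.999
grip_force: 0.0
```

```bash
python3 - <<'E'
from h import *
P=[eyes.read_camera(n) for n in("top","scene")]
im=P[1]["img"].copy()
for z in(3,33):
  h=proj(P[1],pts("thins",np.array([635.2,142.5,np.radians(104.8)]),3))
for q in h: cv2.circle(im,tuple(int(v) for v in np.round(q)),0,(255,0,0),-1)
cv2.imwrite("pics/s7.png",cv2.cvtColor(cv2.resize(im[180:330,150:350],None,fx=4,fy=4),cv2.COLOR_RGB2BGR))
E
python3 go.py 635.2,142.5,15,104.8
```

```text
now [634.8 142.9  82.5] 104.86 rp [1.7996e+02 2.0000e-02] F [ 0.7  0.1 -0.7] t 24.45 op 0.999 gf 0.0
az 0.1 shift [-0.0005  0.0003  0.0675] rows 1.1 0.0
```

View pics/s7.png

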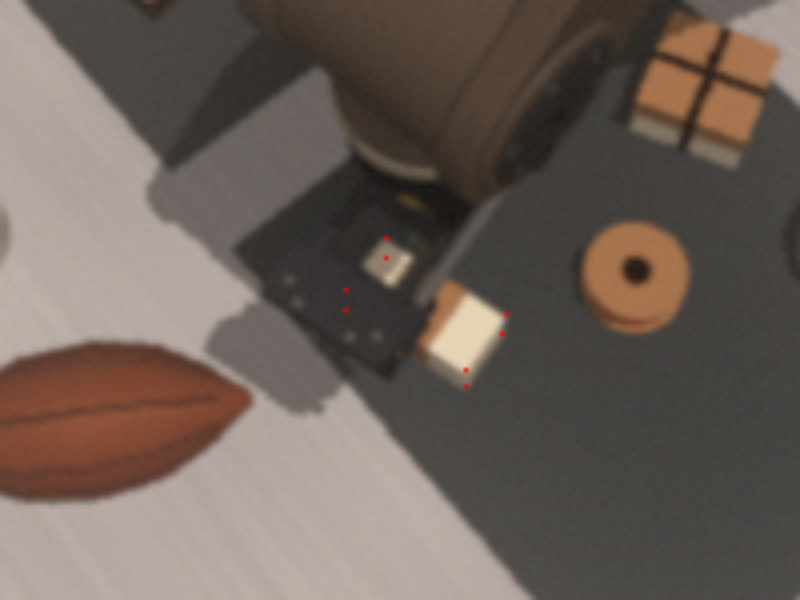

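The projected corners (red) land on the visible right end of the carton at (465,385) and (505,315), so the pose holds.

Emit:
move_arm:
  plan:
    - [[0, 0, 0], [0, 0, 0.02], 1]
    - [[0, 0, 0], [0, 0, 0.05], 1]
    - [[0, 0, 0], [0, 0, 0.064], 1]
    - [[0, 0, 0], [0, 0, 0.068], 1]
    - [[0, 0, 0], [0, 0, 0.068], 1]

```text
t: 25.08
eef_pos: [635.1, 142.5, 14.2]
tcp_rot: [3.141, 0.0, 1.829]
ft_force: [1.0, -0.2, -0.9]
opening: 1.002
grip_force: 0.0
```

Emit:
move_arm:
  plan:
    - [[0, 0, 0], [0, 0, 0], -1]
    - [[0, 0, 0], [0, 0, 0], -1]
    - [[0, 0, 0], [0, 0, 0], -1]
    - [[0, 0, 0], [0, 0, 0], -1]
    - [[0, 0, 0], [0, 0, 0], -1]

```text
t: 25.7
eef_pos: [634.7, 142.9, 13.6]
tcp_rot: [-3.142, 0.0, 1.829]
ft_force: [-0.0, -0.6, -0.5]
opening: 0.532
grip_force: 0.0
```

Emit:
move_arm:
  plan:
    - [[0, 0, 0], [0, 0, 0], -1]
    - [[0, 0, 0], [0, 0, 0], -1]
    - [[0, 0, 0], [0, 0, 0], -1]
    - [[0, 0, 0], [0, 0, 0], -1]

```text
t: 26.2
eef_pos: [634.7, 142.9, 13.6]
tcp_rot: [-3.142, 0.0, 1.829]
ft_force: [0.3, 0.5, -0.1]
opening: 0.419
grip_force: 30.0
```

```bash
python3 go.py 635.2,142.5,100,104.8 585,27,100,55 533,-87,100,6.7 481.8,-201.9,100,6.7
```

```text
now [634.7 142.9  13.6] 104.8 rp [-180.    0.] F [ 0.3  0.5 -0.1] t 26.2 op 0.419 gf 30.0
az 0.0 shift [-0.0005  0.0004 -0.0864] rows 1.4 0.0
az 49.8 shift [-0.0988 -0.078  -0.    ] rows 2.0 4.7
az 48.3 shift [-0.1232  0.0228 -0.    ] rows 2.0 4.5
az -0.0 shift [-0.0643  0.1081 -0.    ] rows 2.0 0.0
```

Emit:
move_arm:
  plan:
    - [[0, 0, 0], [0, 0, -0.03], -1]
    - [[0, 0, 0], [0, 0, -0.075], -1]
    - [[0, 0, 0], [0, 0, -0.086], -1]

```text
t: 26.58
eef_pos: [635.7, 143.0, 102.3]
tcp_rot: [3.138, 0.001, 1.829]
ft_force: [0.2, -0.7, -1.6]
opening: 0.418
grip_force: 30.0
```

Emit:
move_arm:
  plan:
    - [[0, 0, 9], [-0.02, -0.016, 0], -1]
    - [[0, 0, 19], [-0.04, -0.032, 0], -1]
    - [[0, 0, 29], [-0.06, -0.047, 0], -1]
    - [[0, 0, 39], [-0.08, -0.063, 0], -1]
    - [[0, 0, 49], [-0.099, -0.078, 0], -1]

```text
t: 27.2
eef_pos: [583.8, 26.5, 98.8]
tcp_rot: [-3.141, 0.001, 0.968]
ft_force: [0.1, 0.1, -1.5]
opening: 0.418
grip_force: 30.0
```

```bash
python3 go.py 533,-87,100,6.7 481.8,-201.9,100,6.7
```

```text
now [583.8  26.5  98.8] 55.47 rp [-1.7994e+02  4.0000e-02] F [ 0.1  0.1 -1.5] t 27.2 op 0.418 gf 30.0
az 48.8 shift [-0.1223  0.0225 -0.0012] rows 2.0 4.6
az -0.0 shift [-0.0643  0.1081 -0.    ] rows 2.0 0.0
```

Emit:
move_arm:
  plan:
    - [[0, 0, 10], [-0.025, 0.005, 0], -1]
    - [[0, 0, 20], [-0.05, 0.01, 0], -1]
    - [[0, 0, 30], [-0.075, 0.014, 0], -1]
    - [[0, 0, 40], [-0.1, 0.018, 0], -1]
    - [[0, 0, 49], [-0.122, 0.0225, 0], -1]

```text
t: 27.82
eef_pos: [533.8, -87.0, 98.9]
tcp_rot: [-3.141, 0.001, 0.113]
ft_force: [0.1, -0.5, -1.1]
opening: 0.416
grip_force: 30.0
```

Emit:
move_arm:
  plan:
    - [[0, 0, 0], [-0.025, 0.042, 0], -1]
    - [[0, 0, 0], [-0.05, 0.085, 0], -1]
    - [[0, 0, 0], [-0.064, 0.108, 0], -1]
    - [[0, 0, 0], [-0.064, 0.108, 0], -1]
    - [[0, 0, 0], [-0.064, 0.108, 0], -1]

```text
t: 28.45
eef_pos: [483.8, -200.6, 99.3]
tcp_rot: [-3.141, 0.001, 0.119]
ft_force: [0.7, 0.7, 0.0]
opening: 0.417
grip_force: 30.0
```

```bash
python3 - <<'E'
from h import *
P=[eyes.read_camera(n) for n in("top","scene")]
p=P[1];cv2.imwrite("pics/s8.png",cv2.cvtColor(cv2.resize(p["img"][60:210,90:290],None,fx=4,fy=4),cv2.COLOR_RGB2BGR))
E
python3 go.py 481.8,-201.9,24,6.7
```

```text
now [ 484.1 -200.2   99.4] 6.87 rp [-1.7999e+02  2.0000e-02] F [-1.1  0.3 -0.4] t 28.55 op 0.421 gf 30.0
az 0.2 shift [-0.0025  0.0014  0.0754] rows 1.2 0.0
```

View pics/s8.png

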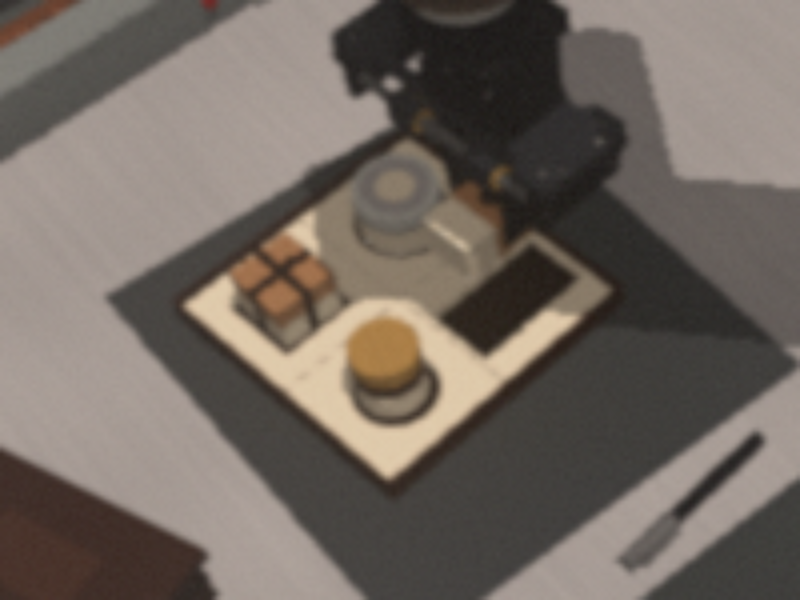

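The truffles at (283,290) sit square in their recess. The thins are held level, parallel to the long recess at (508,298).

Emit:
move_arm:
  plan:
    - [[0, 0, 0], [-0.002, 0.001, 0.03], -1]
    - [[0, 0, 0], [-0.002, 0.001, 0.065], -1]
    - [[0, 0, 0], [-0.002, 0.001, 0.073], -1]
    - [[0, 0, 0], [-0.002, 0.001, 0.075], -1]
    - [[0, 0, 0], [-0.002, 0.001, 0.075], -1]

```text
t: 29.18
eef_pos: [482.5, -202.4, 25.5]
tcp_rot: [3.141, -0.001, 0.119]
ft_force: [-0.4, 0.5, 0.6]
opening: 0.418
grip_force: 30.0
```

Emit:
move_arm:
  plan:
    - [[0, 0, 0], [0, 0, 0.001], -1]
    - [[0, 0, 0], [0, 0, 0.002], -1]
    - [[0, 0, 0], [0, 0, 0.003], -1]
    - [[0, 0, 0], [0, 0, 0.003], -1]

```text
t: 29.68
eef_pos: [482.0, -202.4, 21.6]
tcp_rot: [3.142, 0.0, 0.119]
ft_force: [0.0, -0.5, -1.4]
opening: 0.419
grip_force: 30.0
```

Emit:
move_arm:
  plan:
    - [[0, 0, 0], [0, 0, 0.001], -1]
    - [[0, 0, 0], [0, 0, 0.002], -1]
    - [[0, 0, 0], [0, 0, 0.002], -1]

```text
t: 30.05
eef_pos: [482.0, -202.4, 19.5]
tcp_rot: [-3.142, 0.0, 0.119]
ft_force: [-0.0, -0.9, -0.5]
opening: 0.42
grip_force: 30.0
```

Emit:
move_arm:
  plan:
    - [[0, 0, 0], [0, 0, 0.001], -1]
    - [[0, 0, 0], [0, 0, 0.001], -1]

```text
t: 30.3
eef_pos: [482.0, -202.4, 18.6]
tcp_rot: [3.142, -0.0, 0.119]
ft_force: [-0.1, -0.2, -0.5]
opening: 0.418
grip_force: 30.0
```

Emit:
move_arm:
  plan:
    - [[0, 0, 0], [0, 0, 0.0005], -1]
    - [[0, 0, 0], [0, 0, 0.0005], -1]

```text
t: 30.55
eef_pos: [482.0, -202.4, 18.6]
tcp_rot: [3.141, -0.0, 0.119]
ft_force: [-1.1, 0.9, 6.2]
opening: 0.419
grip_force: 30.0
```

Contact at floor height; release and clear away.

Emit:
move_arm:
  plan:
    - [[0, 0, 0], [0, 0, 0], 0.04]
    - [[0, 0, 0], [0, 0, 0], 0.04]
    - [[0, 0, 0], [0, 0, 0], 0.04]

```text
t: 30.92
eef_pos: [482.0, -202.4, 18.1]
tcp_rot: [3.142, 0.0, 0.119]
ft_force: [0.4, 0.1, 0.1]
opening: 0.518
grip_force: 0.0
```

Emit:
move_arm:
  plan:
    - [[0, 0, 0], [0, 0, -0.02], 0.04]
    - [[0, 0, 0], [0, 0, -0.07], 0.04]
    - [[0, 0, 0], [0, 0, -0.12], 0.04]
    - [[0, 0, 0], [0, 0, -0.15], 0.04]

```text
t: 31.42
eef_pos: [482.3, -202.5, 170.5]
tcp_rot: [3.14, -0.002, 0.119]
ft_force: [-0.9, 0.0, -0.5]
opening: 0.523
grip_force: 0.0
```

Emit:
move_arm:
  plan:
    - [[0, 0, 0], [0, -0.05, 0], 0.04]
    - [[0, 0, 0], [0, -0.1, 0], 0.04]
    - [[0, 0, 0], [0, -0.15, 0], 0.04]
    - [[0, 0, 0], [0, -0.2, 0], 0.04]
    - [[0, 0, 0], [0, -0.2, 0], 0.04]

```text
t: 32.05
eef_pos: [457.6, -1.4, 168.2]
tcp_rot: [-3.141, 0.0, 0.123]
ft_force: [-0.4, -0.6, 0.1]
opening: 0.52
grip_force: 0.0
```

```bash
python3 - <<'E'
from h import *
P=[eyes.read_camera(n) for n in("top","scene")]
f=lambda p,r,c:cv2.resize(p["img"][r:r+150,c:c+200],None,fx=2.0,fy=2.6)
a=np.hstack([f(P[0],100,270),f(P[1],60,90)])
cv2.imwrite("pics/e9.png",cv2.cvtColor(a,cv2.COLOR_RGB2BGR))
E
python3 go.py
```

```text
now [458.5  -3.6 168.2] 6.88 rp [ 1.7998e+02 -2.0000e-02] F [-0.2 -0.7 -0.4] t 32.15 op 0.521 gf 0.0
```

View pics/e9.png

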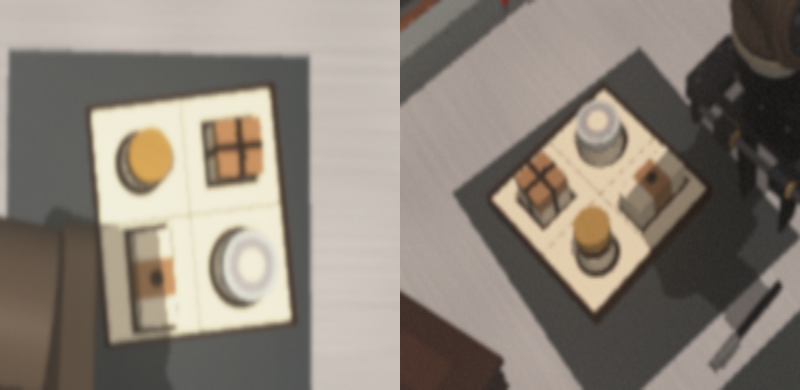

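Both views show all four items upright in their own recesses: jar upper left, truffles upper right, thins lower left and tin lower right in the top view. The arm is clear of them.

```bash
python3 -c "
from cell import env
print(env.job_done())"
```

```text
the job is handed in; nothing more can be done
None
```

The tin, jar, truffles and thins were placed in that order, each upright and fully down in its own recess; the large tin and large truffle carton were not touched, and the job was handed in at about 32 s.

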